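# Clamp the briar block in the jig

## Task

Slide the briar block that lies on the plywood jig home into the corner, flat against both the back fence and the end stop. Then flip the red handle of the toggle clamp all the way over and down, so that the rubber foot locks the block there. Only push: do not lift the block, and leave the other things on the bench where they are.

Things in the scene. Friction and masses are not known exactly. Their poses are not given: they have to be found in the camera images.
- jig: The fixed plywood jig: a board 18 mm thick on the bench, reaching from x -150 to 50 and y -220 to 170 mm in its own frame. Origin: at bench level under the inner corner formed by the back fence and the end stop; z up. The block's place is at x < 0, y > 0. The toggle clamp stands on top of the end stop and moves in the plane x = -25 mm
- corner (a point): The inner corner at board level (18 mm above the bench), axes as the jig's. Back fence, dark wood: wall with its face in the plane x = 0, from y -110 to 165 mm, 25 mm high above the board, 22 mm thick. End stop, dark wood: block with its face in the plane y = 0, filling x -72 to 0 and y -110 to 0, 20 mm high above the board
- handle_pivot (a point): Pivot of the clamp's red handle, axes as the jig's: at x -25, y -72, z 72 mm of the jig. Open, the handle stands nearly upright behind (-y of) the arm and overtops it: its top is 209 mm above the bench. Pushing its upper end towards -y and down closes the clamp; closed, the handle lies level along -y, its axis 72 mm above the bench
- bar_pivot (a point): Pivot of the steel clamp arm, axes as the jig's: at x -25, y -37, z 72 mm of the jig. The arm is 76 mm long and 18 mm wide; the handle drives it. Open, it stands steeply up, leaning about 25 degrees to -y, its top no more than 155 mm above the bench; it swings down towards +y over the block as the handle goes over
- clamp_handle (a joint): The angle of the red clamp handle about its pivot (rad): 0 = fully open, upright but leaning 10 degrees to the jig's -y; grows as the handle goes over towards -y and down; 1.40 = fully closed, level, against its stop. It has some friction and stays where it is left; a push of 1 to 4 N near its end moves it. It goes over dead centre at about 1.36 and then locks by itself
- handle_grip (a point): A point on the axis of the red grip, 112 mm from the handle's pivot. The round red grip is 20 mm thick and reaches from 46 to 137 mm from the pivot; its axis runs through the pivot
- clamp_pad: The black rubber foot at the end of the clamp arm, 15 mm across, 9 mm high, origin at the centre of its underside, 65 mm along the arm from its pivot; springy. Closed, it stands on the block's top at x = -25, y = 28 mm of the jig and presses with about 7 N
- block: The reddish-brown briar block on the jig's board, 50 (x) x 75 (y) x 42 (z) mm, about 0.13 kg, with a pencil cross on top; origin at the centre of its underside, z up. Home: its +x face on the back fence and its -y face on the end stop, so its origin is at x = -25, y = 37.5, z = 18 mm in the jig's frame with the axes parallel
- spare_block: A paler spare block standing on end on the bench, 48 x 40 x 70 mm, origin under its centre. Leave it alone
- pipe_bowl: A turned pipe bowl standing on the bench, 40 mm across, 46 mm high, with a stub to its +y side reaching 57 mm; origin under the bowl. Leave it alone
- wax_tin: A round metal tin on the bench, 64 mm across, 30 mm high, origin under its centre. Leave it alone
Not all that is in view belongs to the job. Leave any purple or white look-alike of the block alone.

How it is judged:
By the outcome, as a careful person would: the job done as asked, in the order asked, and still so for the second after the job is handed in, with the robot touching nothing.
It also fails if it takes over 61 s, if anything falls off the work surface, if the arm or the gripper's body presses on something with over 40 N, if the wrist force passes 120 N, or if a joint passes its speed limit or range.

## Robot

A 7-joint arm with a two-finger parallel gripper is mounted at the origin on the work surface. World frame = base frame: x ahead of the robot, y to its left, z up, the work surface at z = 0. Lengths are in m, angles in degrees, forces in N, time in s.
With the tool pointing down it reaches from about 0.425 to 0.875 m from the base axis. Payload 8.4 kg.
Tool frame: the origin (TCP) lies at the very end of the fingers, on their centre line; the grasp point (between the pads) lies 19 mm behind it; z points along the fingers, y is the line along which they close (so a half turn about z gives the same grasp; the last joint's range is limited). The gripper opens to 85 mm and grips with 20 to 120 N. Pads are 22 mm wide; open, the fingers measure 114 mm over their backs; the gripper's body (76 mm by 85 mm) begins 54 mm behind the grasp point. The pads swing forward as they close: fully open they stand 13 mm farther back than shut.
Start: joints at [-79.996, 19.091, 2.286, 83.961, -0.768, 76.965, -3.352], TCP at [0.176, 0.626, 0.231] pointing down, gripper open.
Joint ranges: [-147.57, 147.57], [-21.85, 119.76], [-74.77, 79.35], [14.55, 137.4], [-85.83, 265.84], [4.83, 119.75], [-152.11, 152.11]. Speed limits (degrees/s): [127.2, 127.2, 159.86, 159.86, 180, 180, 180].

## Interface

Orientations are given as a 3x3 rotation matrix whose columns are the frame's x, y, z axes.
In Python, from cell import env gives the robot as it stands. The module is installed in compiled form; this text tells all that it offers.
- The arm moves only by the shell command python3 -m crank 'ROWS'. ROWS is JSON, a list of rows, each an object of numbers: "dx", "dy", "dz": the shift along the tool's x, y, z in mm; "wx", "wy", "wz": the turn, a rotation vector about the tool's x, y, z in degrees; "claw": the finger opening in mm, from 0 to 85.4. In form: [{"dx": .., "dy": .., "dz": .., "wx": .., "wy": .., "wz": .., "claw": ..}, ...]. A call has 1 to 20 rows; each row shifts and turns the commanded pose from where the row before left it, along the tool's axes as they then stand; what a row does not reach is not made up. A row lasts 1/10 s, in which the tool goes at most 50 mm and 8.59 degrees, less where a joint would pass 70% of its speed; a pose out of reach is approached as far as the arm can. A call is refused whole if a number of a shift passes 50 or a number of a turn 8.59, either way. A call with a gripper value outside its range is refused whole. The fingers move at their own pace and stop on an object; the grip force is fixed at half the most. Time passes only in rows, so rows that do not move let the fingers close. It gives the time, the measured TCP pose, the force, the opening and the grip force at its end, in the units of the state.
- env.observe(): the state, without advancing time (a new reading comes with each control period).
- env.capture(name): name is "side" or "top" or "wrist"; returns (picture, depth): 400x640x3 uint8, red, green, blue; 400x640 float32, m along the optical axis (not along the pixel's ray), 0 where there is no reading.
- env.get_calibration(name): a dict with "camera_matrix" (3x3 intrinsics, pixels), "xyz" and "attitude" of the camera in the world. Camera axes: x right, y up, looking along -z (the intrinsics and any distortion apply to the point x, -y, -z); pixel columns grow to the right and rows downward; lengths in m; the calibration is good to about 2 mm. A picture is of the moment at which its call begins: read the wrist's pose just before it. get_calibration takes no time and is no camera call; for the wrist camera it gives the pose at the moment of the call.
- env.hand_in(): hands the job in; it is judged then, once.
Trained networks look in the newest picture that a camera, given by its name, has taken for a name from the list of things; names that differ only in an ending like _2 or _b are one class to them, and where a whole thing is asked for, a point or a joint stands for the part that bears it (a point fixed in the world has none). Each returns a list of dicts, best first, with "conf" (0 to 1); they miss things now and then, are a little off and sometimes report something else, mostly with a low value. They report only what shows in the picture. A call takes as long as a camera call. They do not tell look-alikes from the thing itself.
- env.boxes_of(camera, label): "point" ([column, row] in pixels, amid what is visible of it).
- env.place_of(camera, label): "point" ([column, row] in pixels: a listed point, or the origin of a listed thing).
The state is a dict: "time_s": time; "q": joint angles; "joint_vel": joint speeds; "joint_torque": joint torques, N m; "tcp_pos": TCP position; "eef_rot": TCP orientation; "ft_force": force on the tool from outside, world axes, zero at the start; "torque": the same for the moment, N m; "width": finger opening in m; "gripper_force": force on a finger pad.
Only numpy, scipy, OpenCV 4.12 (cv2) and the standard library are available. Lean on these libraries where they do the work, as an engineer would, in place of code of your own. Each camera call takes 0.05 s, during which the arm holds its last target. There are 200 camera calls.

## Working session

There is one attempt and no reset: what is moved stays moved. The work goes in short steps, Python scripts to look and compute and a shell command to move; the robot and the scene stay as the last step left them, time stands still between calls to the robot, and variables do not carry over. Pictures are saved under pics/ and viewed, at most 10 in all, crops included, and the job is handed in when it is done.

```bash
mkdir -p pics
cat > h.py <<'E'
import numpy as np, cv2
from cell import env
def cal(c):
    k=env.get_calibration(c); return np.array(k["camera_matrix"]),np.array(k["xyz"]),np.array(k["attitude"]),k
def world(c,uv,d):
    K,t,R,_=cal(c); u,v=uv
    p=np.array([(u-K[0,2])/K[0,0]*d,-(v-K[1,2])/K[1,1]*d,-d]); return R@p+t
def ray(c,uv):
    t=cal(c)[1]; p=world(c,uv,1.0)-t; return t,p/np.linalg.norm(p)
def atz(c,uv,z):
    t,d=ray(c,uv); return t+d*(z-t[2])/d[2]
def pix(c,P):
    K,t,R,_=cal(c); p=R.T@(np.array(P)-t); return [K[0,2]+K[0,0]*p[0]/-p[2],K[1,2]-K[1,1]*p[1]/-p[2]]
def snap(c,n):
    im,d=env.capture(c); cv2.imwrite(f"pics/{n}.png",im[:,:,::-1]); np.save(f"pics/{n}.npy",d); return im,d
E
python3 - <<'E'
from h import *
np.set_printoptions(precision=4,suppress=True)
s=env.observe(); print(s["time_s"],s["tcp_pos"],s["eef_rot"],s["width"])
for c in("top","side"):
    print(cal(c)[3]); im,d=snap(c,c+"0")
    for l in("corner","handle_pivot","bar_pivot","handle_grip","clamp_pad","block","jig"):
        for r in env.place_of(c,l)[:2]:
            u=np.round(r["point"]).astype(int); dd=d[min(max(u[1],0),399),min(max(u[0],0),639)]
            print(c,l,round(r["conf"],2),np.round(r["point"],1),world(c,r["point"],dd))
E
```

```text
0.0 [0.1757 0.6253 0.2304] [[-0.9627  0.2704 -0.0003]
 [ 0.2704  0.9627 -0.0016]
 [-0.0001 -0.0017 -1.    ]] 0.08547677161050511
{'camera_matrix': array([[411.0189,   0.    , 328.4339],
       [  0.    , 411.0189, 192.9493],
       [  0.    ,   0.    ,   1.    ]]), 'xyz': array([0.3964, 0.0221, 0.993 ]), 'attitude': array([[-0.0286,  0.9825, -0.1839],
       [-0.9996, -0.0282,  0.0046],
       [-0.0006,  0.184 ,  0.9829]])}
top corner 0.75 [321.9 190.9] [0.5796 0.0329 0.0422]
top handle_pivot 0.96 [360.4 192.1] [ 0.5677 -0.0547  0.0765]
top bar_pivot 0.6 [339.9 195.4] [ 0.5678 -0.0091  0.0412]
top handle_grip 0.61 [371.8 173. ] [ 0.5832 -0.0689  0.1968]
top clamp_pad 0.6 [349.5 188.1] [ 0.5646 -0.0266  0.1428]
top block 0.95 [220.7 194.7] [0.5773 0.271  0.0424]
top block 0.92 [295.9 225.1] [0.4986 0.0939 0.0601]
top jig 0.88 [326.6 195.2] [0.5696 0.0221 0.0388]
top jig 0.37 [341.9 197.8] [ 0.5617 -0.0136  0.0424]
{'camera_matrix': array([[458.1157,   0.    , 320.7032],
       [  0.    , 458.1157, 197.4235],
       [  0.    ,   0.    ,   1.    ]]), 'xyz': array([0.4885, 0.7418, 0.9266]), 'attitude': array([[-0.9897,  0.115 , -0.0856],
       [-0.1428, -0.7357,  0.6621],
       [ 0.0131,  0.6675,  0.7445]])}
side corner 0.85 [323.1 225.7] [0.5709 0.048  0.0438]
side corner 0.7 [322.6 150.6] [ 0.5905 -0.0653  0.1869]
side handle_pivot 0.96 [323.6 185.8] [ 0.5908 -0.1057  0.0222]
side bar_pivot 0.85 [328.2 199.4] [ 0.5672 -0.0126  0.0741]
side handle_grip 0.85 [328.5 151. ] [ 0.5766 -0.0679  0.1853]
side handle_grip 0.67 [327.7 196.4] [ 0.5687 -0.0125  0.0852]
side clamp_pad 0.36 [330.1 177.8] [ 0.5658 -0.0242  0.1396]
side block 0.8 [408.6 339.1] [0.3579 0.3101 0.0404]
side block 0.71 [252.6 201.6] [ 0.761  -0.004   0.0416]
side jig 0.89 [323.1 226.3] [0.5708 0.0491 0.0428]
```

View pics/top0.png

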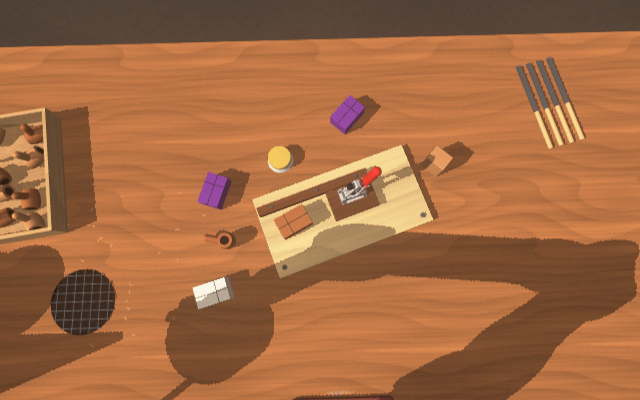

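View pics/side0.png

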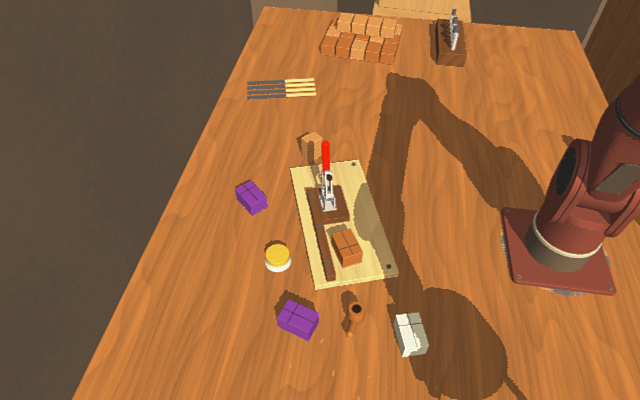

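The top view shows the jig at (345,210), with the red handle at (372,176) and the briar block at (294,222). The purple and white blocks are decoys. The side view shows the briar block at (347,246), clear of the fence. Next I'll fit the jig and block from depth.

```bash
cat >> h.py <<'E'
def cloud(c,d):
    K,t,R,_=cal(c); v,u=np.mgrid[0:400,0:640]
    p=np.stack([(u-K[0,2])/K[0,0]*d,-(v-K[1,2])/K[1,1]*d,-d],-1); return p@R.T+t
E
python3 - <<'E'
from h import *
np.set_printoptions(precision=4,suppress=True)
for c in("top","side"):
    d=np.load(f"pics/{c}0.npy"); im=cv2.imread(f"pics/{c}0.png"); P=cloud(c,d); z=P[...,2]
    roi=(P[...,0]>.35)&(P[...,0]<.75)&(P[...,1]>-.25)&(P[...,1]<.25)
    bench=roi&(abs(z)<.008); print(c,"bench z",np.median(z[bench]))
    for n,lo,hi in(("board+",.011,.3),("fence",.03,.05),("block",.052,.068)):
        m=(roi&(z>lo)&(z<hi)).astype(np.uint8)
        nn,lab,st,ce=cv2.connectedComponentsWithStats(m)
        for i in np.argsort(-st[1:,4])[:3]+1:
            if st[i,4]<40: continue
            q=P[lab==i]; r=cv2.minAreaRect((q[:,:2]*1000).astype(np.float32))
            print(n,st[i,4],np.round(ce[i]),r, "z",np.median(q[:,2]))
E
```

```text
top bench z -0.0002954121715218472
board+ 13345 [341. 210.] ((540.2030029296875, -14.167404174804688), (200.59434509277344, 390.813720703125), 19.045076370239258) z 0.01845395695455654
board+ 434 [279. 157.] ((669.8916625976562, 135.04779052734375), (53.899085998535156, 54.701568603515625), 86.7992935180664) z 0.029613682480502945
board+ 408 [435. 160.] ((646.7293701171875, -242.66595458984375), (47.794288635253906, 41.33760070800781), 48.80679702758789) z 0.06747696300398331
fence 2106 [329. 197.] ((546.3056030273438, 43.815185546875), (94.37748718261719, 275.25433349609375), 18.96338653564453) z 0.040577582828805026
fence 73 [281. 153.] ((679.5712890625, 131.724365234375), (45.61629104614258, 25.72737693786621), 48.20119094848633) z 0.030814899621750325
fence 70 [344. 124.] ((741.5020751953125, -25.500850677490234), (34.62912368774414, 16.511011123657227), 89.81680297851562) z 0.04057766976253602
block 720 [293. 220.] ((510.1707763671875, 101.52391052246094), (50.05669021606445, 74.75415802001953), 28.473939895629883) z 0.059655503152489686
block 69 [433. 163.] ((634.390625, -229.9
[... 600 characters left out ...]
((545.0117797851562, 43.9373779296875), (95.04292297363281, 279.309326171875), 18.983070373535156) z 0.041790964771385
fence 232 [277. 253.] ((668.65869140625, 137.0975799560547), (55.798213958740234, 52.12055587768555), 60.55643081665039) z 0.031212257698350898
fence 155 [346. 256.] ((517.659912109375, 122.20658874511719), (40.99551010131836, 87.225341796875), 62.24167251586914) z 0.040735619591088734
block 623 [346. 244.] ((508.49090576171875, 102.95977020263672), (50.553009033203125, 77.20413970947266), 28.406103134155273) z 0.060503870737672605
block 94 [311. 144.] ((644.6011962890625, -225.34414672851562), (57.40216064453125, 33.354522705078125), 8.142484664916992) z 0.06074884755957344
```

```bash
cat >> h.py <<'E'
O=np.array([578.9,25.9]); A=np.radians(19.03); J=np.array([[np.cos(A),-np.sin(A)],[np.sin(A),np.cos(A)]])
def tojig(p): return (np.asarray(p)[:2]*1000-O)@J
def st():
    s=env.observe(); p=s["tcp_pos"]; R=np.array(s["eef_rot"])
    yaw=np.degrees(np.arctan2(R[1,1],R[0,1]))-90-np.degrees(A)
    print("t",round(s["time_s"],2),"jig",np.round(tojig(p),1),"z",round(p[2]*1000,1),"yaw err",round(yaw,2),"F jig",np.round(np.array(s["ft_force"])[:2]@J,1),round(s["ft_force"][2],1),"w",round(s["width"],3))
E
python3 -m crank '[{"wz":-6.9,"claw":45},{"wz":-6.9,"claw":45},{"wz":-6.9,"claw":45},{"wz":-6.9,"claw":45},{"wz":-6.9,"claw":45},{"dx":-15,"dy":-43,"claw":45},{"dx":-15,"dy":-43,"claw":45},{"dx":-15,"dy":-43,"claw":45},{"dx":-15,"dy":-43,"claw":45},{"dx":-15,"dy":-43,"claw":45},{"dx":-15,"dy":-43,"claw":45},{"dx":-15,"dy":-43,"claw":45}]'; python3 -c "
from h import *; st(); print(tojig([.5093,.1022]))"
```

```text
t 0.8 jig [-185.5  698.5] z 231.3 yaw err -34.72 F jig [-0.5  1.1] -0.7 w 0.085
[-40.91759853  94.82404827]invalid input at $[0]: expected keys dx, dy, dz, wx, wy, wz, claw
```

```bash
python3 -m crank '[{"dx":0,"dy":0,"dz":0,"wx":0,"wy":0,"wz":-6.94,"claw":45},{"dx":0,"dy":0,"dz":0,"wx":0,"wy":0,"wz":-6.94,"claw":45},{"dx":0,"dy":0,"dz":0,"wx":0,"wy":0,"wz":-6.94,"claw":45},{"dx":0,"dy":0,"dz":0,"wx":0,"wy":0,"wz":-6.94,"claw":45},{"dx":0,"dy":0,"dz":0,"wx":0,"wy":0,"wz":-6.94,"claw":45},{"dx":-15,"dy":-43,"dz":0,"wx":0,"wy":0,"wz":0,"claw":45},{"dx":-15,"dy":-43,"dz":0,"wx":0,"wy":0,"wz":0,"claw":45},{"dx":-15,"dy":-43,"dz":0,"wx":0,"wy":0,"wz":0,"claw":45},{"dx":-15,"dy":-43,"dz":0,"wx":0,"wy":0,"wz":0,"claw":45},{"dx":-15,"dy":-43,"dz":0,"wx":0,"wy":0,"wz":0,"claw":45},{"dx":-15,"dy":-43,"dz":0,"wx":0,"wy":0,"wz":0,"claw":45},{"dx":-15,"dy":-43,"dz":0,"wx":0,"wy":0,"wz":0,"claw":45}]'; python3 -c "
from h import *; st()"
```

```text
time_s: 2.0
tcp_pos: [0.374, 0.3738, 0.2316]
eef_rot: [[-0.945, -0.326, 0.0], [-0.326, 0.945, 0.001], [-0.001, 0.001, -1.0]]
ft_force: [1.7, 0.0, -0.4]
width: 0.0447
gripper_force: 0.0
t 2.0 jig [-80.2 395.7] z 231.6 yaw err -0.02 F jig [ 1.6 -0.5] -0.4 w 0.045
```

```bash
python3 -m crank '[{"dx":3.6,"dy":-43,"dz":0,"wx":0,"wy":0,"wz":0,"claw":45},{"dx":3.6,"dy":-43,"dz":0,"wx":0,"wy":0,"wz":0,"claw":45},{"dx":3.6,"dy":-43,"dz":0,"wx":0,"wy":0,"wz":0,"claw":45},{"dx":3.6,"dy":-43,"dz":0,"wx":0,"wy":0,"wz":0,"claw":45},{"dx":3.6,"dy":-43,"dz":0,"wx":0,"wy":0,"wz":0,"claw":45},{"dx":3.6,"dy":-43,"dz":0,"wx":0,"wy":0,"wz":0,"claw":45},{"dx":3.6,"dy":-43,"dz":0,"wx":0,"wy":0,"wz":0,"claw":45},{"dx":0,"dy":0,"dz":40,"wx":0,"wy":0,"wz":0,"claw":45},{"dx":0,"dy":0,"dz":40,"wx":0,"wy":0,"wz":0,"claw":45},{"dx":0,"dy":0,"dz":40,"wx":0,"wy":0,"wz":0,"claw":45},{"dx":0,"dy":0,"dz":40,"wx":0,"wy":0,"wz":0,"claw":45},{"dx":0,"dy":0,"dz":25,"wx":0,"wy":0,"wz":0,"claw":45},{"dx":0,"dy":0,"dz":15,"wx":0,"wy":0,"wz":0,"claw":45},{"dx":0,"dy":0,"dz":0,"wx":0,"wy":0,"wz":0,"claw":45}]' | head -1; python3 -c "
from h import *; st()"
```

```text
time_s: 3.4
t 3.4 jig [-107.5   96.4] z 29.6 yaw err -0.02 F jig [0.2 1. ] 0.8 w 0.045
```

```bash
python3 -m crank '[{"dx":-8,"dy":0,"dz":0,"wx":0,"wy":0,"wz":0,"claw":45},{"dx":-8,"dy":0,"dz":0,"wx":0,"wy":0,"wz":0,"claw":45},{"dx":-5,"dy":0,"dz":0,"wx":0,"wy":0,"wz":0,"claw":45},{"dx":-3,"dy":0,"dz":0,"wx":0,"wy":0,"wz":0,"claw":45},{"dx":-3,"dy":0,"dz":0,"wx":0,"wy":0,"wz":0,"claw":45},{"dx":-3,"dy":0,"dz":0,"wx":0,"wy":0,"wz":0,"claw":45},{"dx":-3,"dy":0,"dz":0,"wx":0,"wy":0,"wz":0,"claw":45},{"dx":-3,"dy":0,"dz":0,"wx":0,"wy":0,"wz":0,"claw":45},{"dx":-3,"dy":0,"dz":0,"wx":0,"wy":0,"wz":0,"claw":45},{"dx":-3,"dy":0,"dz":0,"wx":0,"wy":0,"wz":0,"claw":45},{"dx":-2,"dy":0,"dz":0,"wx":0,"wy":0,"wz":0,"claw":45},{"dx":0,"dy":0,"dz":0,"wx":0,"wy":0,"wz":0,"claw":45}]' | head -1
python3 - <<'E'
from h import *; st()
for c in("top","side"):
    im,d=snap(c,c+"1"); P=cloud(c,d); z=P[...,2]
    q=P[(z>.052)&(z<.068)]; j=(q[:,:2]*1000-O)@J; k=(j[:,0]>-85)&(j[:,0]<15)&(j[:,1]>30)&(j[:,1]<150)
    print(c,k.sum(),cv2.minAreaRect(j[k].astype(np.float32)))
E
```

```text
time_s: 4.6
t 4.6 jig [-62.3  96.4] z 31.1 yaw err -0.02 F jig [-2.2 -0.3] 1.0 w 0.045
top 0 ((0.0, 0.0), (0.0, 0.0), 0.0)
side 630 ((-34.262855529785156, 94.04042053222656), (66.67548370361328, 79.70881652832031), 0.14117346704006195)
```

```bash
python3 -m crank '[{"dx":-1,"dy":0,"dz":0,"wx":0,"wy":0,"wz":0,"claw":45},{"dx":-1,"dy":0,"dz":0,"wx":0,"wy":0,"wz":0,"claw":45},{"dx":0,"dy":0,"dz":0,"wx":0,"wy":0,"wz":0,"claw":45}]'
python3 - <<'E'
from h import *; st()
E
```

```text
time_s: 5.0
tcp_pos: [0.4886, 0.0968, 0.0308]
eef_rot: [[-0.945, -0.326, -0.004], [-0.326, 0.945, -0.001], [0.005, 0.0, -1.0]]
ft_force: [-9.9, -3.0, 6.3]
width: 0.0446
gripper_force: 5.5
t 5.0 jig [-62.2  96.5] z 30.8 yaw err -0.03 F jig [-10.3   0.4] 6.3 w 0.045
```

```bash
python3 -m crank '[{"dx":10,"dy":0,"dz":0,"wx":0,"wy":0,"wz":0,"claw":45},{"dx":15,"dy":0,"dz":0,"wx":0,"wy":0,"wz":0,"claw":0},{"dx":0,"dy":0,"dz":-35,"wx":0,"wy":0,"wz":0,"claw":0},{"dx":0,"dy":20,"dz":-20,"wx":0,"wy":0,"wz":0,"claw":0},{"dx":0,"dy":40,"dz":0,"wx":0,"wy":0,"wz":0,"claw":0},{"dx":-15,"dy":15,"dz":0,"wx":0,"wy":0,"wz":0,"claw":0},{"dx":-40,"dy":0,"dz":0,"wx":0,"wy":0,"wz":0,"claw":0},{"dx":0,"dy":0,"dz":0,"wx":0,"wy":0,"wz":0,"claw":0},{"dx":0,"dy":0,"dz":0,"wx":0,"wy":0,"wz":0,"claw":0}]' |head -1
python3 - <<'E'
from h import *; st()
for c in("top","side"):
    im,d=snap(c,c+"2"); P=cloud(c,d); z=P[...,2]
    q=P[(z>.052)&(z<.068)]; j=(q[:,:2]*1000-O)@J; k=(j[:,0]>-85)&(j[:,0]<15)&(j[:,1]>30)&(j[:,1]<150)
    print(c,k.sum(),cv2.minAreaRect(j[k].astype(np.float32)))
E
```

```text
time_s: 5.9
t 5.9 jig [-29.6 171.4] z 86.1 yaw err -0.02 F jig [-0.5 -0.1] -0.8 w 0.0
top 669 ((-25.15855598449707, 90.72334289550781), (50.16819381713867, 74.86534881591797), 0.1653428077697754)
side 363 ((-17.30861473083496, 93.0085678100586), (76.0339584350586, 32.62074661254883), 89.92149353027344)
```

```bash
python3 -m crank '[{"dx":3,"dy":0,"dz":40,"wx":0,"wy":0,"wz":0,"claw":0},{"dx":0,"dy":0,"dz":15,"wx":0,"wy":0,"wz":0,"claw":0},{"dx":0,"dy":-12,"dz":0,"wx":0,"wy":0,"wz":0,"claw":0},{"dx":0,"dy":-10,"dz":0,"wx":0,"wy":0,"wz":0,"claw":0},{"dx":0,"dy":-4,"dz":0,"wx":0,"wy":0,"wz":0,"claw":0},{"dx":0,"dy":-4,"dz":0,"wx":0,"wy":0,"wz":0,"claw":0},{"dx":0,"dy":-4,"dz":0,"wx":0,"wy":0,"wz":0,"claw":0},{"dx":0,"dy":-4,"dz":0,"wx":0,"wy":0,"wz":0,"claw":0},{"dx":0,"dy":-4,"dz":0,"wx":0,"wy":0,"wz":0,"claw":0},{"dx":0,"dy":-4,"dz":0,"wx":0,"wy":0,"wz":0,"claw":0},{"dx":0,"dy":-4,"dz":0,"wx":0,"wy":0,"wz":0,"claw":0},{"dx":0,"dy":-4,"dz":0,"wx":0,"wy":0,"wz":0,"claw":0},{"dx":0,"dy":-4,"dz":0,"wx":0,"wy":0,"wz":0,"claw":0},{"dx":0,"dy":-4,"dz":0,"wx":0,"wy":0,"wz":0,"claw":0},{"dx":0,"dy":-4,"dz":0,"wx":0,"wy":0,"wz":0,"claw":0},{"dx":0,"dy":-4,"dz":0,"wx":0,"wy":0,"wz":0,"claw":0},{"dx":0,"dy":-4,"dz":0,"wx":0,"wy":0,"wz":0,"claw":0},{"dx":0,"dy":-2,"dz":0,"wx":0,"wy":0,"wz":0,"claw":0},{"dx":0,"dy":0,"dz":0,"wx":0,"wy":0,"wz":0,"claw":0}]' |head -1
cat > look.py <<'E'
from h import *
import sys
st()
for c in("top","side"):
    im,d=snap(c,c+sys.argv[1]); P=cloud(c,d); z=P[...,2]
    q=P[(z>.052)&(z<.068)]; j=(q[:,:2]*1000-O)@J; k=(j[:,0]>-85)&(j[:,0]<15)&(j[:,1]>-10)&(j[:,1]<150)
    print(c,k.sum(),cv2.minAreaRect(j[k].astype(np.float32)))
E
python3 look.py 3
```

```text
time_s: 7.9
t 7.9 jig [-33.   94.9] z 31.3 yaw err -0.06 F jig [ 0.5 -0.3] 0.1 w 0.0
top 335 ((-25.320756912231445, 31.827274322509766), (50.15447235107422, 52.287662506103516), 0.4726392328739166)
side 233 ((-13.585389137268066, 55.34479904174805), (24.537004470825195, 94.97335815429688), 0.5677387714385986)
```

```bash
python3 -m crank '[{"dx":0,"dy":-2,"dz":0,"wx":0,"wy":0,"wz":0,"claw":0},{"dx":0,"dy":-2,"dz":0,"wx":0,"wy":0,"wz":0,"claw":0},{"dx":0,"dy":-1,"dz":0,"wx":0,"wy":0,"wz":0,"claw":0},{"dx":0,"dy":-1,"dz":0,"wx":0,"wy":0,"wz":0,"claw":0},{"dx":0,"dy":0,"dz":0,"wx":0,"wy":0,"wz":0,"claw":0}]' |head -1; python3 -c "
from h import *; st()"
```

```text
time_s: 8.5
t 8.5 jig [-32.9  89.4] z 31.3 yaw err -0.03 F jig [-0.3  0.2] -0.0 w 0.0
```

```bash
python3 -m crank '[{"dx":0,"dy":-1,"dz":0,"wx":0,"wy":0,"wz":0,"claw":0},{"dx":0,"dy":-1,"dz":0,"wx":0,"wy":0,"wz":0,"claw":0},{"dx":0,"dy":-1,"dz":0,"wx":0,"wy":0,"wz":0,"claw":0},{"dx":0,"dy":0,"dz":0,"wx":0,"wy":0,"wz":0,"claw":0}]' |head -1; python3 look.py 4; python3 -c "
import cv2
a=cv2.imread('pics/top4.png')[130:270,240:440];b=cv2.imread('pics/side4.png')[150:290,230:430]
cv2.imwrite('pics/v4.png',cv2.resize(cv2.hconcat([a,b]),(800,280)))"
```

```text
time_s: 8.9
t 8.9 jig [-32.2  88.9] z 31.6 yaw err 0.09 F jig [0.6 9.4] 1.2 w 0.0
top 314 ((-25.1895694732666, 24.79541778564453), (49.49066162109375, 50.21659851074219), 89.51596069335938)
side 243 ((-12.587153434753418, 52.18756103515625), (24.581993103027344, 104.30973815917969), 2.3198747634887695)
```

View pics/v4.png

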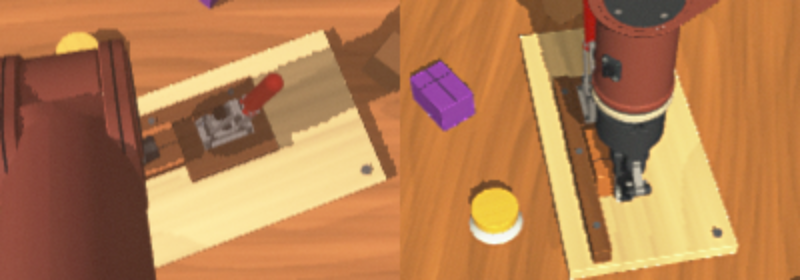

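The top view shows the block tucked against the end stop at (165,145), and the side view shows the fingers at its +y end at (630,185). Contact force is 9 N. I'll back off and measure.

```bash
python3 -m crank '[{"dx":0,"dy":10,"dz":0,"wx":0,"wy":0,"wz":0,"claw":0},{"dx":0,"dy":15,"dz":-20,"wx":0,"wy":0,"wz":0,"claw":0},{"dx":0,"dy":40,"dz":-35,"wx":0,"wy":0,"wz":0,"claw":0},{"dx":0,"dy":15,"dz":0,"wx":0,"wy":0,"wz":0,"claw":0},{"dx":0,"dy":0,"dz":0,"wx":0,"wy":0,"wz":0,"claw":0}]' |head -1; python3 look.py 5
```

```text
time_s: 9.5
t 9.5 jig [-32.4 167.1] z 85.0 yaw err 0.21 F jig [ 0.1 -0.1] -0.7 w 0.0
top 708 ((-25.186546325683594, 37.51250076293945), (50.43431091308594, 74.81513214111328), 0.07895222306251526)
side 347 ((-18.65110206604004, 40.096466064453125), (35.284423828125, 77.5793685913086), 0.34982630610466003)
```

```bash
python3 -m crank '[{"dx":40,"dy":-10,"dz":0,"wx":0,"wy":0,"wz":0,"claw":35},{"dx":20,"dy":-40,"dz":0,"wx":0,"wy":0,"wz":0,"claw":35},{"dx":0,"dy":-40,"dz":0,"wx":0,"wy":0,"wz":0,"claw":35},{"dx":0,"dy":-40,"dz":10,"wx":0,"wy":0,"wz":0,"claw":35},{"dx":0,"dy":0,"dz":30,"wx":0,"wy":0,"wz":0,"claw":35},{"dx":0,"dy":0,"dz":15,"wx":0,"wy":0,"wz":0,"claw":35},{"dx":-10,"dy":0,"dz":0,"wx":0,"wy":0,"wz":0,"claw":35},{"dx":-10,"dy":0,"dz":0,"wx":0,"wy":0,"wz":0,"claw":35},{"dx":-5,"dy":0,"dz":0,"wx":0,"wy":0,"wz":0,"claw":35},{"dx":-3,"dy":0,"dz":0,"wx":0,"wy":0,"wz":0,"claw":35},{"dx":-1.5,"dy":0,"dz":0,"wx":0,"wy":0,"wz":0,"claw":35},{"dx":-1.5,"dy":0,"dz":0,"wx":0,"wy":0,"wz":0,"claw":35},{"dx":0,"dy":0,"dz":0,"wx":0,"wy":0,"wz":0,"claw":35}]' |head -1; python3 -c "
from h import *; st()"
```

```text
time_s: 10.9
t 10.9 jig [-62.1  34.2] z 29.4 yaw err -0.01 F jig [-0.7 -0.6] 0.6 w 0.035
```

```bash
python3 -m crank '[{"dx":-1,"dy":0,"dz":0,"wx":0,"wy":0,"wz":0,"claw":35},{"dx":-1,"dy":0,"dz":0,"wx":0,"wy":0,"wz":0,"claw":35},{"dx":0,"dy":0,"dz":0,"wx":0,"wy":0,"wz":0,"claw":35}]' ; python3 -c "
from h import *; st()"
python3 -m crank '[{"dx":10,"dy":0,"dz":0,"wx":0,"wy":0,"wz":0,"claw":35},{"dx":15,"dy":0,"dz":0,"wx":0,"wy":0,"wz":0,"claw":0},{"dx":0,"dy":0,"dz":-40,"wx":0,"wy":0,"wz":0,"claw":0},{"dx":0,"dy":0,"dz":-40,"wx":0,"wy":0,"wz":0,"claw":0},{"dx":0,"dy":0,"dz":-40,"wx":0,"wy":0,"wz":0,"claw":0},{"dx":0,"dy":0,"dz":-40,"wx":0,"wy":0,"wz":0,"claw":0},{"dx":0,"dy":0,"dz":0,"wx":0,"wy":0,"wz":0,"claw":0}]' |head -1; python3 look.py 6
python3 - <<'E'
from h import *
for c in("top","side"):
    d=np.load(f"pics/{c}6.npy"); im=cv2.imread(f"pics/{c}6.png").astype(int); P=cloud(c,d)
    m=(im[...,2]>150)&(im[...,1]<70)&(im[...,0]<70)&(P[...,2]>.1)
    q=P[m]; j=np.c_[(q[:,:2]*1000-O)@J,q[:,2]*1000]; print(c,m.sum())
    if m.sum(): print(np.round(np.percentile(j,[2,50,98],axis=0),1))
E
```

```text
time_s: 11.2
tcp_pos: [0.5089, 0.038, 0.0288]
eef_rot: [[-0.946, -0.325, -0.004], [-0.325, 0.946, -0.0], [0.004, 0.001, -1.0]]
ft_force: [-9.2, -2.2, 6.0]
width: 0.0351
gripper_force: 4.6
t 11.2 jig [-62.2  34.3] z 28.8 yaw err -0.04 F jig [-9.4  0.9] 6.0 w 0.035
time_s: 11.9
t 11.9 jig [-82.3  33.4] z 194.5 yaw err -0.05 F jig [0.9 0.3] 0.3 w -0.0
top 0 ((0.0, 0.0), (0.0, 0.0), 0.0)
side 558 ((-25.70930290222168, 39.18943405151367), (49.79634475708008, 77.76475524902344), 0.3043684959411621)
top 99
[[-106.1 -106.7  164. ]
 [ -30.3  -94.8  194.8]
 [ -20.   -10.5  611.4]]
side 225
[[ -35.2 -101.2  134.9]
 [ -24.9  -87.2  173.9]
 [ -17.   -75.7  206.3]]
```

```bash
python3 -m crank '[{"dx":-15,"dy":-43,"dz":0,"wx":0,"wy":0,"wz":0,"claw":0},{"dx":-20,"dy":-30,"dz":0,"wx":0,"wy":0,"wz":0,"claw":0},{"dx":-22,"dy":-13,"dz":10,"wx":0,"wy":0,"wz":0,"claw":0},{"dx":0,"dy":0,"dz":12,"wx":0,"wy":0,"wz":0,"claw":0},{"dx":0,"dy":0,"dz":0,"wx":0,"wy":0,"wz":0,"claw":0}]' |head -1; python3 -c "
from h import *; st()"
```

```text
time_s: 12.5
t 12.5 jig [-30.  -51.5] z 163.8 yaw err -0.06 F jig [ 0.4 -0.1] 0.0 w -0.0
```

```bash
python3 -m crank '[{"dx":-5,"dy":0,"dz":-8,"wx":0,"wy":0,"wz":0,"claw":0},{"dx":0,"dy":-7,"dz":0,"wx":0,"wy":0,"wz":0,"claw":0},{"dx":0,"dy":-6,"dz":0,"wx":0,"wy":0,"wz":0,"claw":0},{"dx":0,"dy":-5,"dz":1,"wx":0,"wy":0,"wz":0,"claw":0},{"dx":0,"dy":-5,"dz":1,"wx":0,"wy":0,"wz":0,"claw":0},{"dx":0,"dy":-5,"dz":1,"wx":0,"wy":0,"wz":0,"claw":0},{"dx":0,"dy":-5,"dz":1,"wx":0,"wy":0,"wz":0,"claw":0},{"dx":0,"dy":-5,"dz":1.5,"wx":0,"wy":0,"wz":0,"claw":0},{"dx":0,"dy":-5,"dz":2,"wx":0,"wy":0,"wz":0,"claw":0},{"dx":0,"dy":-4,"dz":2,"wx":0,"wy":0,"wz":0,"claw":0}]' |head -1; python3 -c "
from h import *; st()
for c in ('top','side'):
  snap(c,c+'7')
a=cv2.imread('pics/top7.png')[110:270,240:440];b=cv2.imread('pics/side7.png')[110:270,230:430]
cv2.imwrite('pics/v7.png',cv2.resize(cv2.hconcat([a,b]),(800,320)))"
```

```text
time_s: 13.5
t 13.5 jig [-23.  -99.5] z 165.6 yaw err -0.03 F jig [ 0.2 -0.2] 0.3 w -0.0
```

View pics/v7.png

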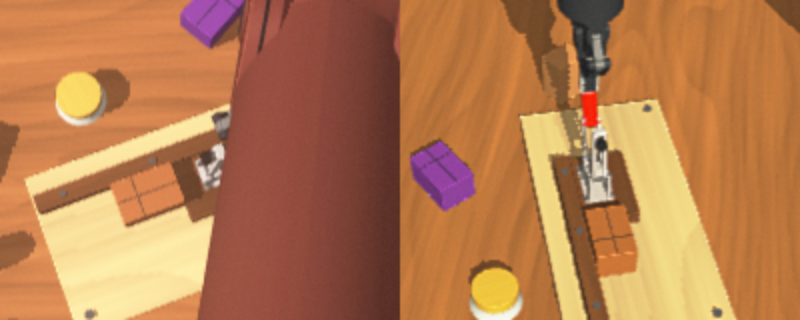

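The top view shows the block snug in the corner at (148,192). In the side view the fingers are on the handle at (590,95) and it is tilting, so I'll continue the arc.

```bash
python3 -m crank '[{"dx":0.5,"dy":-5.4,"dz":3.9,"wx":0,"wy":0,"wz":0,"claw":0},{"dx":0.5,"dy":-5.4,"dz":3.9,"wx":0,"wy":0,"wz":0,"claw":0},{"dx":0.5,"dy":-5.4,"dz":3.9,"wx":0,"wy":0,"wz":0,"claw":0},{"dx":0.5,"dy":-5.4,"dz":3.9,"wx":0,"wy":0,"wz":0,"claw":0},{"dx":0,"dy":-4.5,"dz":4.8,"wx":0,"wy":0,"wz":0,"claw":0},{"dx":0,"dy":-4.5,"dz":4.8,"wx":0,"wy":0,"wz":0,"claw":0},{"dx":0,"dy":-4.5,"dz":4.8,"wx":0,"wy":0,"wz":0,"claw":0},{"dx":0,"dy":-4.5,"dz":4.8,"wx":0,"wy":0,"wz":0,"claw":0},{"dx":0,"dy":0,"dz":0,"wx":0,"wy":0,"wz":0,"claw":0}]' |head -1; python3 -c "
from h import *; st()"
```

```text
time_s: 14.5
t 14.5 jig [ -25.7 -139.1] z 130.0 yaw err -0.07 F jig [-0.8 -0.8] 0.4 w -0.0
```

```bash
python3 -m crank '[{"dx":0,"dy":-3.1,"dz":5.8,"wx":0,"wy":0,"wz":0,"claw":0},{"dx":0,"dy":-3.1,"dz":5.8,"wx":0,"wy":0,"wz":0,"claw":0},{"dx":0,"dy":-3.1,"dz":5.8,"wx":0,"wy":0,"wz":0,"claw":0},{"dx":0,"dy":-3.1,"dz":5.8,"wx":0,"wy":0,"wz":0,"claw":0},{"dx":0,"dy":-1.5,"dz":5,"wx":0,"wy":0,"wz":0,"claw":0},{"dx":0,"dy":-1.5,"dz":5,"wx":0,"wy":0,"wz":0,"claw":0},{"dx":0,"dy":-1.5,"dz":4,"wx":0,"wy":0,"wz":0,"claw":0},{"dx":0,"dy":-1.5,"dz":4,"wx":0,"wy":0,"wz":0,"claw":0},{"dx":0,"dy":0,"dz":0,"wx":0,"wy":0,"wz":0,"claw":0}]' |head -1; python3 -c "
from h import *; st()"
```

```text
time_s: 15.4
t 15.4 jig [ -25.2 -156.9] z 89.2 yaw err -0.02 F jig [-0.4  0.3] 1.0 w -0.0
```

```bash
python3 -m crank '[{"dx":0,"dy":-0.5,"dz":3,"wx":0,"wy":0,"wz":0,"claw":0},{"dx":0,"dy":-0.5,"dz":2,"wx":0,"wy":0,"wz":0,"claw":0},{"dx":0,"dy":0,"dz":2,"wx":0,"wy":0,"wz":0,"claw":0},{"dx":0,"dy":0,"dz":1,"wx":0,"wy":0,"wz":0,"claw":0},{"dx":0,"dy":0,"dz":0,"wx":0,"wy":0,"wz":0,"claw":0}]' |head -1; python3 -c "
from h import *; st()"
```

```text
time_s: 15.9
t 15.9 jig [ -24.9 -158. ] z 82.1 yaw err -0.02 F jig [-0.4  0.2] 1.9 w 0.0
```

```bash
python3 -m crank '[{"dx":0,"dy":0,"dz":1,"wx":0,"wy":0,"wz":0,"claw":0},{"dx":0,"dy":0,"dz":1,"wx":0,"wy":0,"wz":0,"claw":0},{"dx":0,"dy":0,"dz":0,"wx":0,"wy":0,"wz":0,"claw":0}]' |head -1; python3 -c "
from h import *; st()"
```

```text
time_s: 16.2
t 16.2 jig [ -24.8 -158.1] z 81.7 yaw err -0.03 F jig [-6.4  4.4] 19.3 w 0.0
```

Firm stop at 19 N with the handle level. Retreat straight up and check.

```bash
python3 -m crank '[{"dx":0,"dy":0,"dz":-10,"wx":0,"wy":0,"wz":0,"claw":0},{"dx":0,"dy":0,"dz":-40,"wx":0,"wy":0,"wz":0,"claw":0},{"dx":0,"dy":0,"dz":-40,"wx":0,"wy":0,"wz":0,"claw":0},{"dx":0,"dy":0,"dz":-40,"wx":0,"wy":0,"wz":0,"claw":0},{"dx":30,"dy":-43,"dz":-10,"wx":0,"wy":0,"wz":0,"claw":0},{"dx":30,"dy":-43,"dz":0,"wx":0,"wy":0,"wz":0,"claw":0},{"dx":30,"dy":-43,"dz":0,"wx":0,"wy":0,"wz":0,"claw":0},{"dx":0,"dy":-43,"dz":0,"wx":0,"wy":0,"wz":0,"claw":0},{"dx":0,"dy":0,"dz":0,"wx":0,"wy":0,"wz":0,"claw":0}]' |head -1; python3 look.py 8
python3 - <<'E'
from h import *
for c in("top","side"):
    d=np.load(f"pics/{c}8.npy"); im=cv2.imread(f"pics/{c}8.png").astype(int); P=cloud(c,d)
    m=(im[...,2]>130)&(im[...,1]<70)&(im[...,0]<70)
    q=P[m]; j=np.c_[(q[:,:2]*1000-O)@J,q[:,2]*1000]; j=j[(abs(j[:,0]+25)<20)&(j[:,1]<-100)]
    if len(j)>10: print(c,len(j),np.round(np.percentile(j,[2,50,98],axis=0),1),"slope",np.polyfit(j[:,1],j[:,2],1))
a=cv2.imread('pics/top8.png')[110:270,240:440];b=cv2.imread('pics/side8.png')[110:270,230:430]
cv2.imwrite('pics/v8.png',cv2.resize(cv2.hconcat([a,b]),(800,320)))
E
```

```text
time_s: 17.1
t 17.1 jig [-114.2 -328.8] z 218.9 yaw err -0.44 F jig [-0.4  0.8] -0.5 w -0.0
top 608 ((-25.146129608154297, 37.40121078491211), (75.10619354248047, 50.25660705566406), 89.69324493408203)
side 489 ((-26.146562576293945, 39.50678634643555), (50.26937484741211, 77.66761779785156), 0.4527084529399872)
top 265 [[ -34.5 -203.9   74.7]
 [ -27.2 -160.9   80.2]
 [ -19.1 -117.    84.2]] slope [7.53789869e-03 8.11753923e+01]
side 169 [[ -33.6 -199.1   73.2]
 [ -24.6 -155.2   81.3]
 [ -16.9 -111.3   85.4]] slope [-9.32929534e-03  7.91736202e+01]
```

View pics/v8.png

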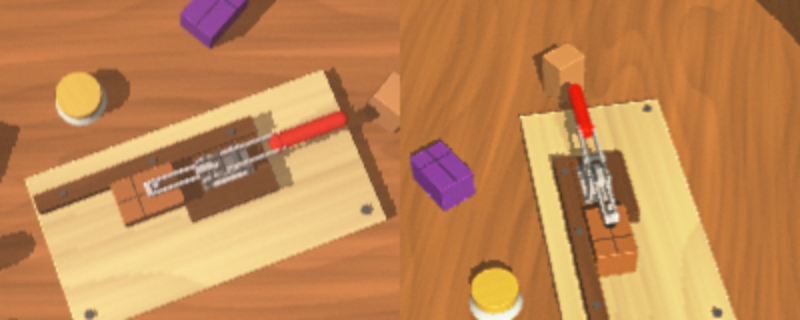

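Both views show the handle level (309,130 and 581,110), the arm down on the block (150,187), and the block home in the corner. The other things on the bench are where they were.

```bash
python3 -c "
from cell import env; print(env.hand_in())"
```

```text
the job is handed in; nothing more can be done
None
```

The block sits home against the back fence and end stop (within about 0.2 mm in the top camera view), the clamp handle is fully over and level with its foot down on the block, and the job was handed in at about 17 s of robot time.

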